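# Hang a slotted bracket on a basin panel's stud

### The arm

A 6-joint arm with a two-finger parallel gripper is mounted at the origin on the work surface. World frame = base frame: x ahead of the robot, y to its left, z up, the work surface at z = 0. Lengths are in mm, angles in rad, forces in N, time in s.
With the tool pointing down it reaches from about 350 to 1000 mm from the base axis. Payload 7.1 kg.
Tool frame: the origin (TCP) lies between the finger pads; the fingertips stand 17 mm ahead of it and the grasp point (between the pads) lies 2 mm behind it; x points along the fingers, z is the direction in which the jaws open and shut, and the axes are right-handed (so a half turn about x gives the same grasp; the last joint's range is limited). The gripper opens to 85 mm and grips with 20 to 120 N. Pads are 22 mm wide; open, the fingers measure 114 mm over their backs; the gripper's body (76 mm by 85 mm) begins 54 mm behind the grasp point. The pads swing forward as they close: fully open they stand 13 mm farther back than shut.
Start: joints at [1.328, 0.423, 1.63, -0, 1.089, -0.019], TCP at [138.679, 609.404, 248.319] pointing down, gripper open.
Joint ranges: [-3, 3], [-0.9, 2.11], [0.09, 2.58], [-1.31, 4.45], [0.11, 2.69], [-2.54, 2.54]. Speed limits (rad/s): [2.39, 2.39, 3.01, 3.14, 3.14, 3.14].

### API

Orientations are given as a unit quaternion [x, y, z, w].
In Python, from station import robot, cams gives the robot as it stands. The module is installed in compiled form; this text tells all that it offers.
- The arm moves only by the tool servo_tool, never from a script. Its argument "plan" is a list of rows, each a list of 2 entries, a list of its own where there are three numbers: the shift along the world's x, y, z in m, then the turn, a rotation vector about the world's x, y, z in degrees. In form: [[[tx, ty, tz], [ax, ay, az]], ...]. A call has 1 to 20 rows; each row is the pose to reach, as a shift and turn from the pose measured when the call began; what a row does not reach only later rows make up. A row lasts 1/12 s, in which the tool goes at most 41.7 mm and 7.16 degrees, less where a joint would pass 70% of its speed; a pose out of reach is approached as far as the arm can. A call with a gripper value outside its range is refused whole. "claw" is the finger opening in m, from 0 to 0.0854, set as the call begins (left out, the last holds). The fingers move at their own pace and stop on an object; the grip force is fixed at half the most. Time passes only in rows, so rows that repeat a pose let the fingers close. It gives the time, the measured TCP pose, the force and the opening at its end, in the units of the state.
- robot.get_obs(): the state, without advancing time (a new reading comes with each control period).
- cams.capture(name): name is "side" or "top"; returns a dict with "frame" (480x640x3 uint8, blue, green, red), "camera_matrix" (3x3 intrinsics, pixels), "R" (3x3) and "t" (3): a world point X has camera coordinates R X + t. Camera axes: x right, y down, z forward; pixel columns grow to the right and rows downward; lengths in mm; the calibration is good to about 2 mm. A picture is of the moment at which its call begins. There is no depth.
- robot.close_job(): hands the job in, once; it reports no verdict.
The state is a dict: "clock": time; "joint_pos": joint angles; "dq": joint speeds; "tau": joint torques, N m; "tcp_pos": TCP position; "tcp_rot": TCP orientation; "contact_force": force on the tool from outside, world axes, zero at the start; "ft_torque": the same for the moment, N m; "finger_gap": finger opening in mm.
Only numpy, scipy, OpenCV 4.12 (cv2) and the standard library are available. Lean on these libraries where they do the work, as an engineer would, in place of code of your own. Each camera call takes 0.05 s, during which the arm holds its last target.

### The job

Hang the loose aluminium bracket on the free stud of the white panel: slide its slot sideways over the stud, between the panel and the loose washer, then lower it fully home so that it hangs plumb by itself. Go gently, because the resin round the stud is still green and the stud was set by hand a few millimetres off its pencil cross, so feel for it; leave the cup, the hardener bottle and the stir stick where they are.

Things in the scene. Friction and masses are not known exactly. Their poses are not given: they have to be found in the camera images.
- bracket: Loose bracket of 8 mm aluminium bar bent to an L, about 0.4 kg, standing upright on its foot. Origin: middle of the upright plate's bottom edge, mid-thickness. x = plate normal, to the foot's side; y = along its width, to the edge where the slot opens; z up. Plate: x -4..4, y -36..36, z 0..195 mm; foot: x 4..59, y -36..36, z 0..8. Plain and free to grip at z 160..195.
- grip (a point): Point on the bracket (0, 0, 178 mm in its frame) on the plain top part of the plate, good to grip from above across the 8 mm thickness.
- seat (a point): Point on the bracket (0, 0, 101 mm in its frame) where the stud's axis lies when fully home. The J-slot goes through the plate: a level run 10 mm high (z 75..85) leads from the mouth at the +y edge to an end wall at y = -5; there a notch 10 mm wide (y -5..5) rises to z = 105. With the run's upper jaw resting on the stud, this point is 20 mm above the stud's axis.
- jaw (a point): Point on the bracket (0, 26, 85 mm in its frame) on the flat underside of the run's upper jaw, in the slot's mouth. The upper jaw reaches out to the edge y = 36; the lower jaw starts, with a blunt nose, only at y = 12, so the mouth outside it (y 12..36) is open from z 42 up to 85.
- panel: White panel 440 x 190 x 30 mm with a round 115 mm cut-out, fixed on edge in two timber blocks 36 mm high at its ends (y -198 and 198, 34 wide, 60 each way in x). Origin: centre of its underside. x = normal of the worked face (at x = 15), which looks away from the robot; y along its width; z up. Free stud near y -140, z 155; near y 140 an equal bracket is bolted up tight already.
- cross (a point): Pencil cross on the panel's worked face (x 15, y -140, z 155 mm in the panel frame, same axes), where the free stud should be. The real stud is rigid and square to the face, but its axis lies up to 7 mm from the cross along the panel's y and up to 7 mm in height; this is not measured. Stud: 8 mm diameter, sticking out 30 mm.
- gap (a point): Point 6.5 mm off the face straight out from the cross: the middle of the gap between the panel's face and the washer on the free stud, where the plate's mid-plane goes. The gap is 13 mm wide for the 8 mm plate; the washer (24 mm diameter, 2 thick) is held by a nut of 15 mm outside it, and is rigid.
- cup: Bystander: paper mixing cup, white with a blue band, 76 mm across the rim, 95 mm high, standing on the bench; origin at the centre of its underside.
- hardener: Bystander: white hardener bottle with a red cap, 48 mm diameter, 110 mm high, standing on the bench; origin at the centre of its underside.
- stick: Bystander: wooden stir stick 150 x 18 x 4 mm lying on the bench; origin at the centre of its underside, x along its length.
Not all that is in view belongs to the job. Several things have the shape of the bracket; the one meant has the colours described above.

How it is judged:
By the outcome, as a careful person would: the job done as asked, in the order asked, and still so for the second after the job is handed in, with the robot touching nothing.
It also fails if it takes over 54 s, if anything falls off the work surface, if the arm or the gripper's body presses on something with over 40 N, if the wrist force passes 120 N, or if a joint passes its speed limit or range.

## Working session

There is one attempt and no reset: what is moved stays moved. The work goes in short steps, Python scripts to look and compute and a tool call to move; the robot and the scene stay as the last step left them, time stands still between calls to the robot, and variables do not carry over. Pictures are saved under pics/ and viewed, and the job is handed in when it is done.

Besides the shell and the picture viewer there is one more tool, called after "Request:" as name([rows], argument=value, ...), one row to a line, values as JSON. servo_tool: Moves the arm, as the interface text tells. Its arguments: {"type":"object","properties":{"plan":{"type":"array","items":{"type":"array"}},"claw":{"type":"number"}},"required":["plan"]}

```bash
mkdir -p pics; ls; python3 - <<'E'
from station import robot, cams
import cv2, numpy as np
o=robot.get_obs()
for k,v in o.items(): print(k,np.round(v,3))
for n in("side","top"):
    c=cams.capture(n); cv2.imwrite(f"pics/{n}0.png",c["frame"])
    print(n,np.round(c["camera_matrix"],2).tolist(),np.round(c["R"],4).tolist(),np.round(c["t"],2).tolist(), np.round(-np.array(c["R"]).T@np.array(c["t"]).ravel(),1))
E
```

```text
pics
clock 0.0
joint_pos [ 1.328  0.424  1.631 -0.     1.089 -0.019]
dq [-0.    -0.001 -0.001 -0.     0.001  0.   ]
tau [-1.0000e-03 -5.5737e+01 -2.8174e+01 -0.0000e+00  7.0000e-03  0.0000e+00]
tcp_pos [138.574 608.909 247.558]
tcp_rot [-0.441  0.553  0.441  0.552]
contact_force [-0.345  0.918  0.518]
ft_torque [ 0.007 -0.033  0.011]
finger_gap 85.337
side [[574.98, 0.0, 305.8], [0.0, 574.98, 244.87], [0.0, 0.0, 1.0]] [[-0.9477, -0.3187, -0.017], [-0.1818, 0.5828, -0.792], [0.2623, -0.7475, -0.6103]] [583.57, 215.77, 955.91] [341.6 774.8 764.2]
top [[445.95, 0.0, 317.56], [0.0, 445.95, 240.65], [0.0, 0.0, 1.0]] [[0.0221, -0.9998, 0.0005], [-0.9941, -0.022, -0.1064], [0.1064, 0.0018, -0.9943]] [9.16, 624.93, 803.21] [535.6  21.5 865.1]
```

View pics/side0.png

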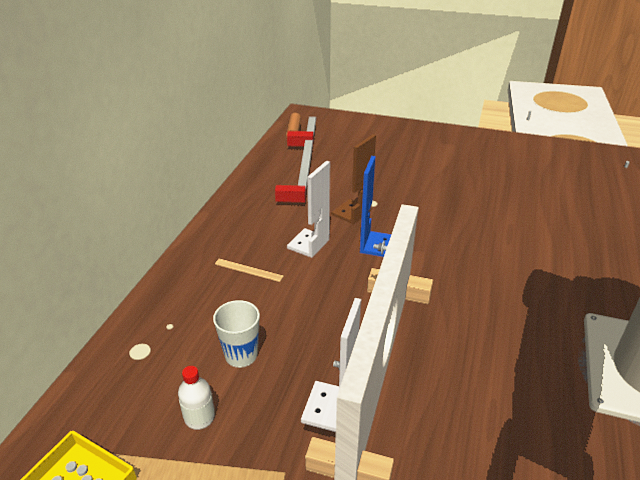

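View pics/top0.png

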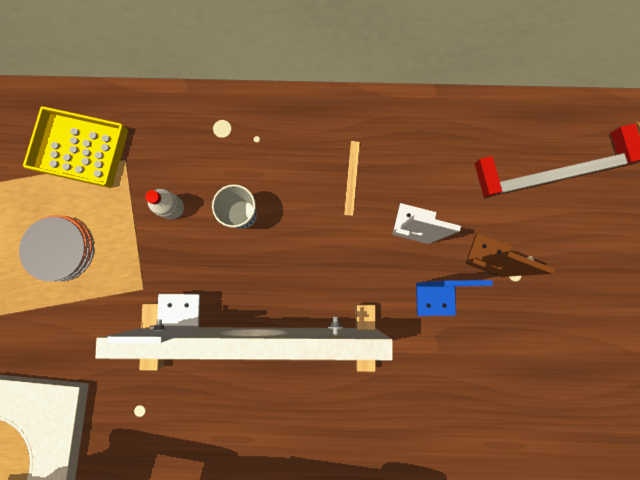

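```bash
cat > h.py <<'E'
import numpy as np, cv2
from station import robot, cams
def cap(n,save=None):
    c=cams.capture(n)
    if save: cv2.imwrite(f"pics/{save}.png",c["frame"])
    return c
def proj(c,X):
    X=np.atleast_2d(X).astype(float); p=(np.array(c["R"])@X.T).T+np.array(c["t"]).ravel(); p=p@np.array(c["camera_matrix"]).T
    return p[:,:2]/p[:,2:]
def ray(c,uv):
    R=np.array(c["R"]);o=-R.T@np.array(c["t"]).ravel()
    d=R.T@np.linalg.inv(c["camera_matrix"])@np.array([uv[0],uv[1],1.]); return o,d/np.linalg.norm(d)
def onz(c,uv,z):
    o,d=ray(c,uv); return o+d*(z-o[2])/d[2]
def tri(c1,u1,c2,u2):
    o1,d1=ray(c1,u1);o2,d2=ray(c2,u2)
    A=np.stack([d1,-d2],1);s=np.linalg.lstsq(A,o2-o1,rcond=None)[0]
    a=o1+s[0]*d1;b=o2+s[1]*d2; return (a+b)/2,np.linalg.norm(a-b)
def crop(im,x0,y0,x1,y1,k,name):
    cv2.imwrite(f"pics/{name}.png",cv2.resize(im[y0:y1,x0:x1],None,fx=k,fy=k,interpolation=cv2.INTER_CUBIC))
def saved(n,f):
    # calibration from a file
    import pickle; c=pickle.load(open("cal.pkl","rb"))[n]; c=dict(c); c["frame"]=cv2.imread(f"pics/{f}.png"); return c
E
python3 - <<'E'
from h import *
import pickle
cs={}
for n in("side","top"):
    c=cap(n); cs[n]={k:np.array(c[k]) for k in("camera_matrix","R","t")}
pickle.dump(cs,open("cal.pkl","wb"))
s=cv2.imread("pics/side0.png");t=cv2.imread("pics/top0.png")
crop(s,270,130,400,270,5,"s_br"); crop(t,385,190,485,260,8,"t_br")
crop(s,290,190,440,480,2,"s_pan"); crop(t,80,280,400,380,2.5,"t_pan")
E
```

```text
(no output)
```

View pics/s_br.png

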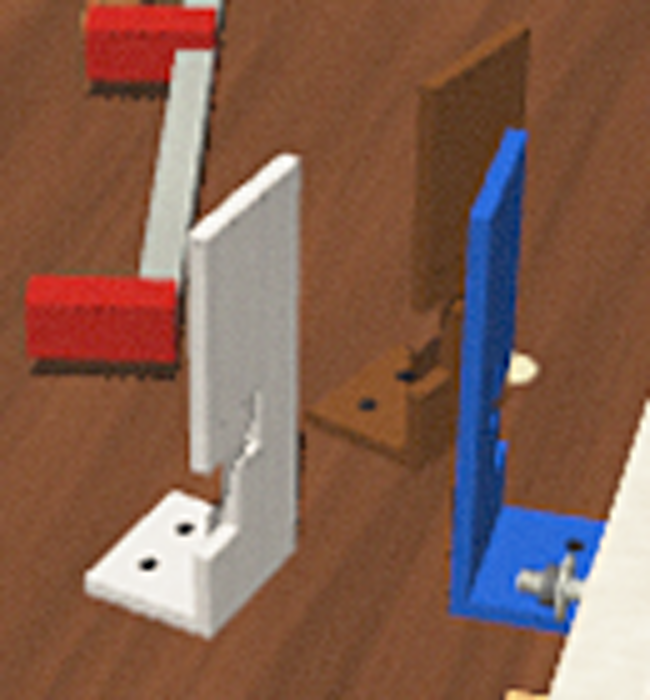

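View pics/t_br.png

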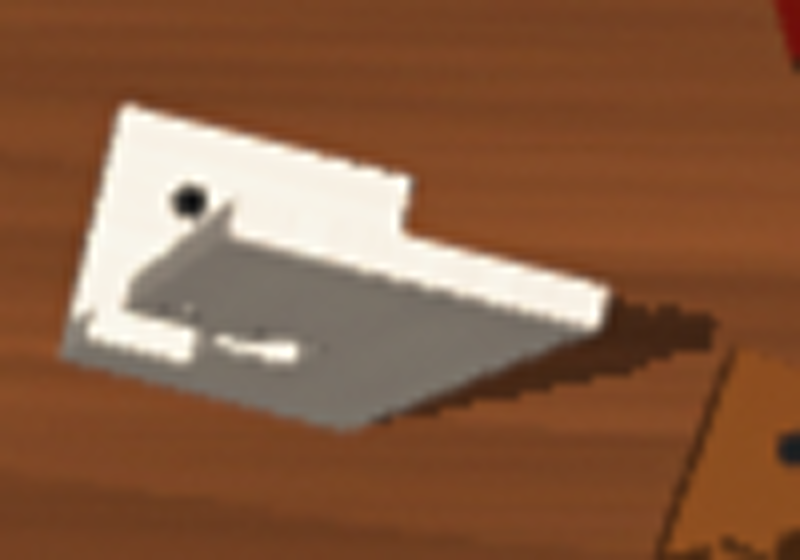

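View pics/s_pan.png

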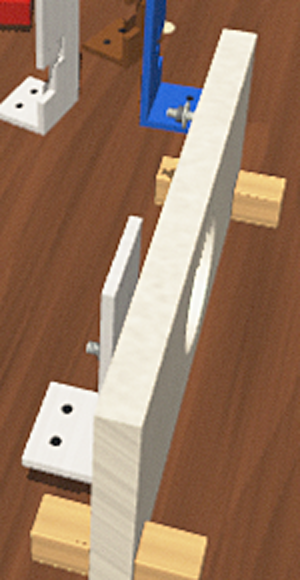

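View pics/t_pan.png

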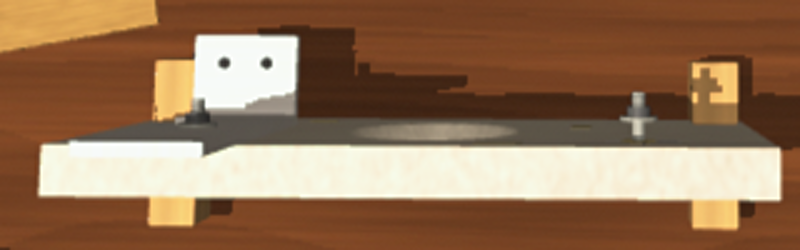

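```bash
python3 - <<'E'
from h import *
s=cv2.imread("pics/side0.png");t=cv2.imread("pics/top0.png")
def g(im,x0,y0,x1,y1,k):
    a=cv2.resize(im[y0:y1,x0:x1],None,fx=k,fy=k,interpolation=cv2.INTER_NEAREST)
    for x in range(x0,x1,5): cv2.putText(a,str(x),((x-x0)*k,8),0,.3,(0,255,255),1); cv2.line(a,((x-x0)*k,10),((x-x0)*k,14),(0,255,255),1)
    for y in range(y0,y1,5): cv2.putText(a,str(y),(0,(y-y0)*k+4),0,.3,(0,255,255),1)
    return a
A=[g(s,365,230,395,260,12),g(s,390,200,420,230,12)]
B=[g(t,320,310,350,340,12),g(t,372,330,402,360,12)]
cv2.imwrite("pics/z1.png",np.vstack([np.hstack(A)]));cv2.imwrite("pics/z2.png",np.hstack(B))
C=[g(s,330,375,370,415,9),g(t,90,325,130,365,9)]
cv2.imwrite("pics/z3.png",np.hstack(C))
E
```

```text
(no output)
```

View pics/z1.png

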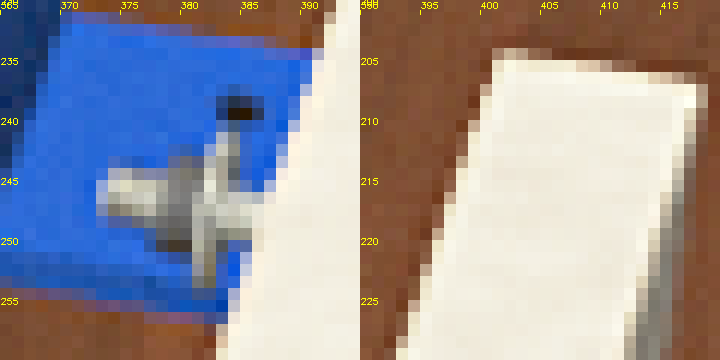

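View pics/z2.png

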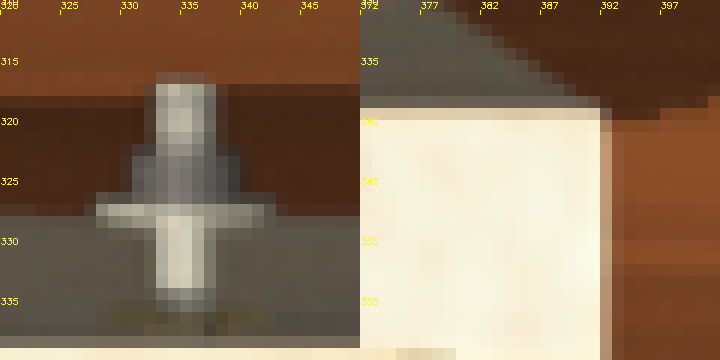

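View pics/z3.png

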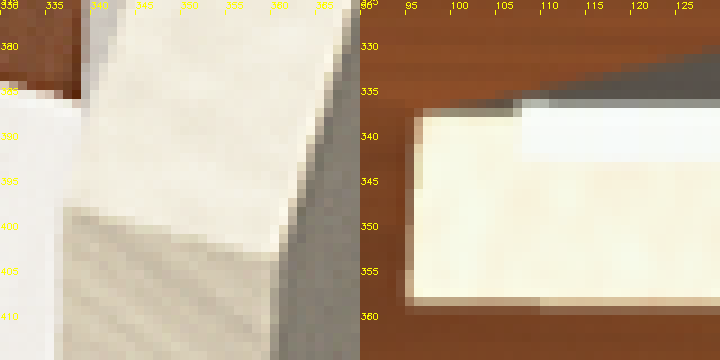

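```bash
python3 - <<'E'
from h import *
s=saved("side","side0");t=saved("top","top0")
for n,a,b in [("far front",(391.8,338.6),(400.8,204.5)),("near front",(95.7,336.7),(336.5,397.3)),("far back",(391.8,359.3),(417.3,206.6)),("near back",(95.5,358),(359.6,403)),("tip",(334.6,316.5),(372.8,245.6)),("washer",(334.8,327.1),(382.5,246.8))]:
    p,e=tri(t,a,s,b); print(n,p.round(1),round(e,1))
# bracket
im=s["frame"]
# top view bracket corners (crop k=8 from 385,190)
def tc(x,y): return (385+x/8-.5,190+y/8-.5)
def sc(x,y): return (270+x/5-.5,130+y/5-.5)
for n,a,b in [("topR foot-side? ",tc(612,288),sc(297,157))]:
    p,e=tri(t,a,s,b); print(n,p.round(1),round(e,1))
print("top edge pts z195:")
for n,p in [("+x,-y",tc(612,288)),("-x,-y",tc(598,333)),("+x corner near foot",tc(408,235))]: print(n,onz(t,p,195).round(1))
for n,p in [("-y far +x",sc(280,153)),("-y -x",sc(299,157)),("+y +x",sc(190,234)),("+y -x",sc(204,240))]: print(n,onz(s,p,195).round(1))
for n,p,z in [("foot tip +y",tc(125,103),8),("foot tip -y",tc(412,178),8),("plate bottom +y -x",tc(60,358),0),("plate bottom -y -x",tc(345,432),0)]: print(n,onz(t,p,z).round(1))
for n,p,z in [("foot tip +y top",sc(86,573),8),("foot tip -y",sc(177,490),8),("plate +y bottom corner",sc(210,637),0),("plate -y,-x bottom",sc(296,550),0)]: print(n,onz(s,p,z).round(1))
E
```

```text
far front [463.6 -90.9 190.3] 0.3
near front [456.3 349.  190.8] 1.2
far back [434.  -90.8 191.8] 0.1
near back [426.5 347.6 190.1] 1.3
tip [492.4  -6.7 152.9] 0.6
washer [475.7  -7.3 153.7] 0.1
topR foot-side?  [ 632.2 -194.7  196. ] 5.9
top edge pts z195:
+x,-y [ 635.2 -194.3  195. ]
-x,-y [ 626.5 -191.6  195. ]
+x corner near foot [ 644.5 -155.7  195. ]
-y far +x [ 637.2 -197.9  195. ]
-y -x [ 629. -197.  195.]
+y +x [ 651.8 -127.7  195. ]
+y -x [ 645.2 -125.   195. ]
foot tip +y [ 705.9 -136.3    8. ]
foot tip -y [ 689.  -206.2    8. ]
plate bottom +y -x [ 643.9 -122.1    0. ]
plate bottom -y -x [ 627.3 -191.6    0. ]
foot tip +y top [ 706.8 -141.7    8. ]
foot tip -y [ 688.8 -211.3    8. ]
plate +y bottom corner [ 645.1 -125.2    0. ]
plate -y,-x bottom [ 628.  -194.6    0. ]
```

```bash
python3 - <<'E'
from h import *
from scipy.spatial.transform import Rotation as R
o=robot.get_obs()
M=R.from_quat(o["tcp_rot"]).as_matrix(); print(M.round(3)); print(o["tcp_pos"])
psi=np.radians(-13.6)
for sgn in(1,-1):
    z=sgn*np.array([np.cos(psi),np.sin(psi),0]); x=np.array([0,0,-1.]); y=np.cross(z,x)
    T=np.stack([x,y,z],1); print(sgn,np.degrees(R.from_matrix(T@M.T).as_rotvec()).round(2))
s=saved("side","side0");t=saved("top","top0")
def sc(x,y): return (270+x/5-.5,130+y/5-.5)
for n,p in [("brown",(530,28)),("brown",(418,85)),("blue",(515,130)),("blue",(475,205))]: print(n,onz(s,sc(*p),195).round(1))
E
```

```text
[[-0.    -0.975  0.222]
 [-0.001  0.222  0.975]
 [-1.     0.    -0.001]]
[138.59575855 609.12266701 247.83119024]
1 [ 3.000e-02 -5.000e-02 -9.077e+01]
-1 [5.000e-02 3.000e-02 8.923e+01]
brown [ 566.3 -332.9  195. ]
brown [ 599.1 -269.2  195. ]
blue [ 551.7 -243.5  195. ]
blue [ 552.7 -180.7  195. ]
```

Request:
servo_tool([
  [[0,0,0.04],[0,0,0]],
  [[0.02,-0.03,0.075],[0,0,-7]],
  [[0.501,-0.769,0.085],[0,0,-90.8]],
  [[0.501,-0.769,0.085],[0,0,-90.8]],
  [[0.501,-0.769,0.085],[0,0,-90.8]],
  [[0.501,-0.769,0.085],[0,0,-90.8]],
  [[0.501,-0.769,0.085],[0,0,-90.8]],
  [[0.501,-0.769,0.085],[0,0,-90.8]],
  [[0.501,-0.769,0.085],[0,0,-90.8]],
  [[0.501,-0.769,0.085],[0,0,-90.8]],
  [[0.501,-0.769,0.085],[0,0,-90.8]],
  [[0.501,-0.769,0.085],[0,0,-90.8]],
  [[0.501,-0.769,0.085],[0,0,-90.8]],
  [[0.501,-0.769,0.085],[0,0,-90.8]],
  [[0.501,-0.769,0.085],[0,0,-90.8]],
  [[0.501,-0.769,0.085],[0,0,-90.8]],
  [[0.501,-0.769,0.085],[0,0,-90.8]],
  [[0.501,-0.769,0.085],[0,0,-90.8]],
  [[0.501,-0.769,0.085],[0,0,-90.8]],
  [[0.501,-0.769,0.085],[0,0,-90.8]],
], claw=0.045)

```text
clock: 1.87
tcp_pos: [564.9, -46.3, 330.3]
tcp_rot: [0.084, 0.702, -0.084, 0.702]
contact_force: [0.0, 0.8, 0.8]
finger_gap: 44.9
```

Request:
servo_tool([
  [[0.075,-0.113,0],[0,0,0]],
  [[0.075,-0.113,0],[0,0,0]],
  [[0.075,-0.113,0],[0,0,0]],
  [[0.075,-0.113,0],[0,0,0]],
  [[0.075,-0.113,-0.04],[0,0,0]],
  [[0.075,-0.113,-0.08],[0,0,0]],
  [[0.075,-0.113,-0.1],[0,0,0]],
  [[0.075,-0.113,-0.1],[0,0,0]],
])

```text
clock: 2.53
tcp_pos: [636.4, -158.3, 224.3]
tcp_rot: [0.085, 0.706, -0.083, 0.698]
contact_force: [-0.6, 0.5, -0.0]
finger_gap: 44.9
```

```bash
python3 - <<'E'
from h import *
s=cap("side","s1")
crop(s["frame"],270,60,420,260,3.9,"s1c"); t=cap("top","t1"); crop(t["frame"],380,170,520,280,5.6,"t1c")
print(robot.get_obs()["tcp_pos"].round(1) if hasattr(robot.get_obs()["tcp_pos"],'round') else robot.get_obs()["tcp_pos"])
E
```

```text
[ 639.8 -159.   230.2]
```

View pics/s1c.png

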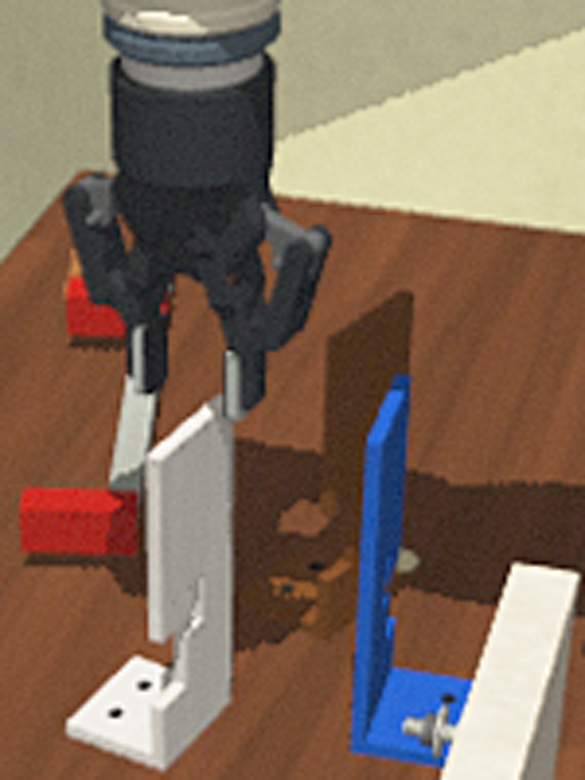

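Request:
servo_tool([
  [[0,0,-0.03],[0,0,0]],
  [[0,0,-0.045],[0,0,0]],
  [[0,0,-0.054],[0,0,0]],
  [[0,0,-0.054],[0,0,0]],
  [[0,0,-0.054],[0,0,0]],
  [[0,0,-0.054],[0,0,0]],
])

```text
clock: 3.13
tcp_pos: [641.0, -159.2, 178.3]
tcp_rot: [0.084, 0.702, -0.084, 0.702]
contact_force: [-0.9, 0.4, 0.5]
finger_gap: 44.8
```

```bash
python3 - <<'E'
from h import *
s=cap("side","s2")
crop(s["frame"],270,60,420,260,3.9,"s2c"); t=cap("top","t2"); crop(t["frame"],380,170,520,280,5.6,"t2c")
o=robot.get_obs(); print(o["tcp_pos"].round(1),o["contact_force"])
E
```

```text
[ 640.7 -159.2  178. ] [-0.87477176 -0.34853078 -0.34123957]
```

View pics/s2c.png

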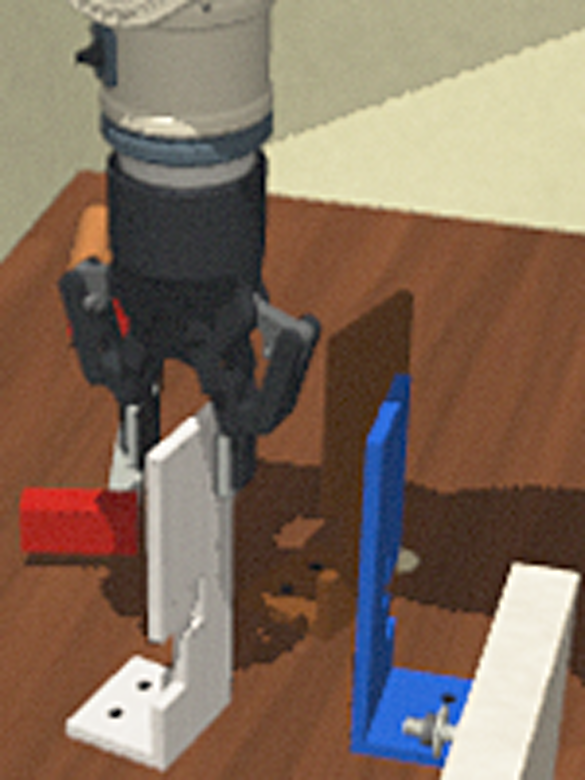

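View pics/t2c.png

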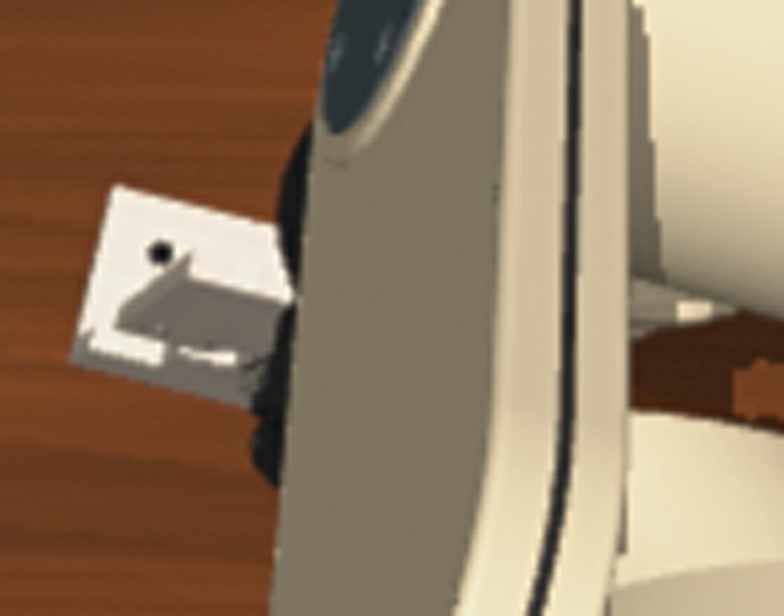

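Request:
servo_tool([
  [[0,0,0],[0,0,0]],
  [[0,0,0],[0,0,0]],
  [[0,0,0],[0,0,0]],
  [[0,0,0],[0,0,0]],
  [[0,0,0],[0,0,0]],
  [[0,0,0],[0,0,0]],
  [[0,0,0],[0,0,0]],
  [[0,0,0],[0,0,0]],
], claw=0.0)

```text
clock: 3.9
tcp_pos: [640.6, -159.2, 178.1]
tcp_rot: [0.084, 0.702, -0.084, 0.702]
contact_force: [-3.1, 1.4, 3.8]
finger_gap: 7.3
```

Request:
servo_tool([
  [[0,0,0.03],[0,0,0]],
  [[0,0,0.06],[0,0,0]],
  [[0,0.02,0.083],[0,0,4]],
  [[-0.02,0.06,0.083],[0,0,10]],
  [[-0.05,0.088,0.083],[0,0,14.5]],
  [[-0.09,0.09,0.083],[0,0,14.5]],
  [[-0.12,0.09,0.083],[0,0,14.5]],
  [[-0.14,0.09,0.083],[0,0,14.5]],
  [[-0.15,0.09,0.083],[0,0,14.5]],
  [[-0.15,0.09,0.083],[0,0,14.5]],
  [[-0.15,0.09,0.083],[0,0,14.5]],
  [[-0.15,0.09,0.083],[0,0,14.5]],
])

```text
clock: 4.9
tcp_pos: [492.4, -69.5, 261.4]
tcp_rot: [-0.005, 0.706, 0.005, 0.708]
contact_force: [0.4, 0.1, -4.2]
finger_gap: 7.1
```

```bash
python3 - <<'E'
from h import *
from scipy.spatial.transform import Rotation as R
s=cap("side","s3")
crop(s["frame"],270,60,470,260,3.9,"s3c"); t=cap("top","t3"); crop(t["frame"],300,250,440,370,5.6,"t3c")
o=robot.get_obs(); print(o["tcp_pos"].round(1),o["contact_force"]); print(R.from_quat(o["tcp_rot"]).as_matrix().round(4))
E
```

```text
[492.1 -69.4 261.1] [ 0.29064733  0.42195694 -4.18920674]
[[ 1.000e-03 -1.500e-02  9.999e-01]
 [ 1.000e-04  9.999e-01  1.500e-02]
 [-1.000e+00  0.000e+00  1.000e-03]]
```

View pics/s3c.png

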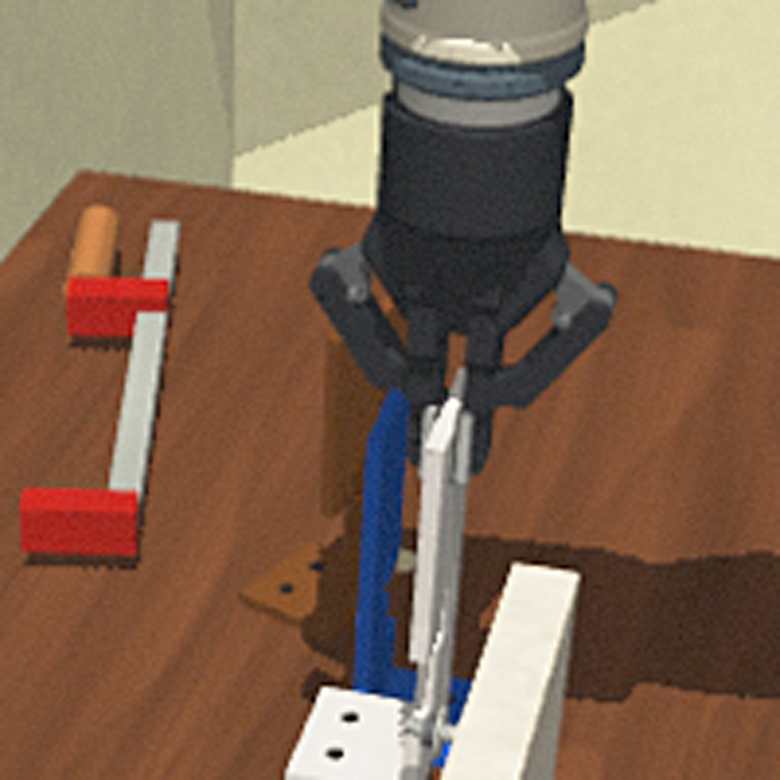

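View pics/t3c.png

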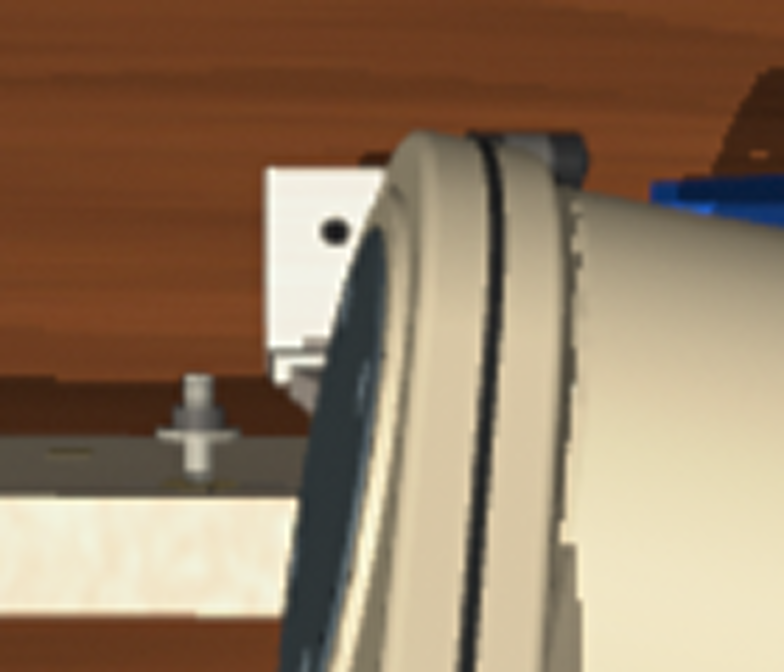

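```bash
python3 - <<'E'
from h import *
s=saved("side","s3");t=saved("top","t3")
print("top corner",onz(t,(300+265/5.6-.5,250+167/5.6-.5),91).round(1))
# side: foot corner outer +y(near)  and plate top +y corner (427,450)/(447,455)
def sc(x,y): return (270+x/3.9-.5,60+y/3.9-.5)
print("plate top +y,+x",onz(s,sc(427,448),278).round(1),"+y,-x",onz(s,sc(447,455),278).round(1))
xh=np.array([.9999,.0155,0]);yh=np.array([-.0155,.9999,0]);O=np.array([492.1,-69.9,83])
for p in [(59,36,8),(59,-36,8),(4,36,195),(-4,36,195)]:
    X=O+p[0]*xh+p[1]*yh+np.array([0,0,p[2]]); print(p,X.round(1),"top",proj(t,X).round(1),"side",proj(s,X).round(1))
crop(s["frame"],335,150,405,280,6,"s3d")
E
```

```text
top corner [552.3 -29.2  91. ]
plate top +y,+x [496.2 -36.1 278. ] +y,-x [487. -33. 278.]
(59, 36, 8) [550.5 -33.   91. ] top [[349.  280.4]] side [[343.9 258. ]]
(59, -36, 8) [ 551.7 -105.    91. ] top [[390.6 280.6]] side [[353.2 235.8]]
(4, 36, 195) [495.5 -33.8 278. ] top [[359.2 320.3]] side [[379.1 175.1]]
(-4, 36, 195) [487.5 -34.  278. ] top [[359.2 326.5]] side [[383.9 175.8]]
```

View pics/s3d.png

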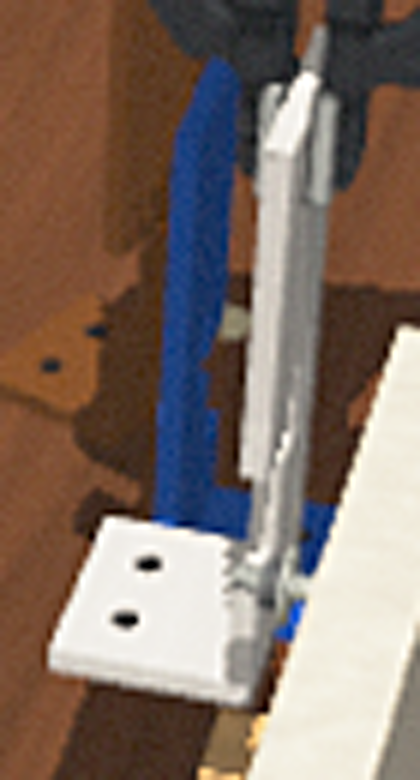

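Request:
servo_tool([
  [[-0.008,0,0],[0,0,0.1]],
  [[-0.014,0,0],[0,0,0.1]],
  [[-0.018,0,0],[0,0,0.1]],
  [[-0.021,0,0],[0,0,0.1]],
  [[-0.022,0,0],[0,0,0.1]],
  [[-0.022,0,0],[0,0,0.1]],
  [[-0.022,0,0],[0,0,0.1]],
])

```text
clock: 5.58
tcp_pos: [470.2, -69.5, 261.3]
tcp_rot: [-0.006, 0.707, 0.006, 0.708]
contact_force: [-0.6, 0.4, -4.1]
finger_gap: 7.3
```

```bash
python3 - <<'E'
from h import *
s=cap("side","s4");crop(s["frame"],335,150,435,280,6,"s4d"); t=cap("top","t4"); crop(t["frame"],300,270,400,370,6,"t4d")
o=robot.get_obs(); print(o["tcp_pos"].round(1),o["contact_force"])
E
```

```text
[470.3 -69.5 261.2] [ 0.47849129  0.08793975 -4.53141946]
```

View pics/s4d.png

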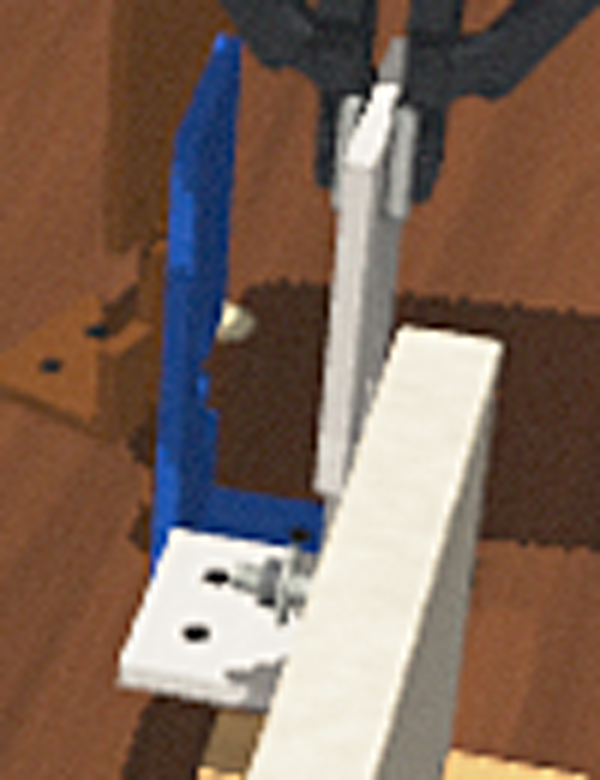

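View pics/t4d.png

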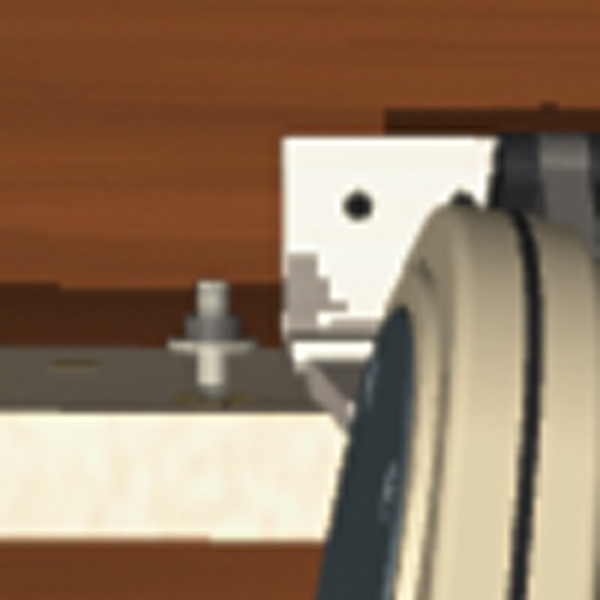

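```bash
python3 - <<'E'
from h import *
t=saved("top","t4");s=saved("side","s4")
print("foot corner",onz(t,(300+282/6-.5,270+136/6-.5),91))
print("foot far corner",onz(t,(300+497/6-.5,270+138/6-.5),91))
print("panel top",onz(t,(391.8,338.6),190),onz(t,(95.7,336.7),190))
print("washer",onz(t,(300+211/6-.5,270+345/6-.5),153),"tip",onz(t,(300+211/6-.5,270+281/6-.5),153))
print("side foot corner",onz(s,(335+119/6-.5,150+682/6-.5),91), onz(s,(335+170/6-.5,150+528/6-.5),91))
E
```

```text
foot corner [530.1788629  -28.97012027  91.        ]
foot far corner [530.97426212 -90.76074978  91.        ]
panel top [463.74185377 -90.94268749 190.        ] [456.80203961 349.56047924 190.        ]
washer [475.75816396  -7.14291541 153.        ] tip [492.33370228  -6.8438967  153.        ]
side foot corner [528.11756112 -24.11968445  91.        ] [ 532.40412485 -105.08768386   91.        ]
```

Request:
servo_tool([
  [[-0.001,0,0],[0,0,0]],
  [[-0.002,0,0],[0,0,0]],
  [[-0.002,0,0],[0,0,0]],
  [[-0.002,0,0],[0,0,0]],
])

```text
clock: 6.02
tcp_pos: [468.3, -69.4, 261.2]
tcp_rot: [-0.006, 0.707, 0.006, 0.708]
contact_force: [0.2, -0.9, -3.7]
finger_gap: 7.1
```

Request:
servo_tool([
  [[-0.0005,0,0],[0,0,0]],
  [[-0.001,0,0],[0,0,0]],
  [[-0.001,0,0],[0,0,0]],
])

```text
clock: 6.27
tcp_pos: [467.2, -69.4, 261.2]
tcp_rot: [-0.006, 0.707, 0.006, 0.708]
contact_force: [0.7, -0.2, -3.6]
finger_gap: 7.3
```

Request:
servo_tool([
  [[-0.0005,0,0],[0,0,0]],
  [[-0.001,0,0],[0,0,0]],
  [[-0.001,0,0],[0,0,0]],
])

```text
clock: 6.52
tcp_pos: [466.1, -69.4, 261.2]
tcp_rot: [-0.006, 0.707, 0.006, 0.708]
contact_force: [-0.0, 0.3, -4.6]
finger_gap: 7.2
```

Request:
servo_tool([
  [[-0.0005,0,0],[0,0,0]],
  [[-0.001,0,0],[0,0,0]],
  [[-0.001,0,0],[0,0,0]],
])

```text
clock: 6.77
tcp_pos: [465.7, -69.5, 261.3]
tcp_rot: [-0.006, 0.706, 0.006, 0.708]
contact_force: [3.1, -0.2, -5.7]
finger_gap: 7.4
```

Request:
servo_tool([
  [[0.002,0,0],[0,0,0]],
  [[0.0027,0,0],[0,0,0]],
  [[0.0026,0.005,0],[0,0,0]],
  [[0.0025,0.01,0],[0,0,0]],
  [[0.0025,0.014,0],[0,0,0]],
  [[0.0025,0.014,0],[0,0,0]],
])

```text
clock: 7.27
tcp_pos: [467.9, -54.6, 261.3]
tcp_rot: [-0.006, 0.706, 0.006, 0.708]
contact_force: [-0.9, 0.5, -4.3]
finger_gap: 7.6
```

Request:
servo_tool([
  [[-0.0001,0.004,0],[0,0,0]],
  [[-0.0001,0.008,0],[0,0,0]],
  [[-0.0002,0.012,0],[0,0,0]],
  [[-0.0002,0.012,0],[0,0,0]],
])

```text
clock: 7.6
tcp_pos: [467.6, -41.9, 261.3]
tcp_rot: [-0.006, 0.706, 0.006, 0.708]
contact_force: [0.9, 0.9, -3.9]
finger_gap: 7.2
```

```bash
python3 - <<'E'
from h import *
s=cap("side","s5");crop(s["frame"],335,150,435,280,6,"s5d"); t=cap("top","t5"); crop(t["frame"],300,270,400,370,6,"t5d")
o=robot.get_obs(); print(o["tcp_pos"].round(1),o["contact_force"])
E
```

```text
[467.7 -42.4 261.3] [-0.71315882  0.3838935  -4.25805305]
```

View pics/s5d.png

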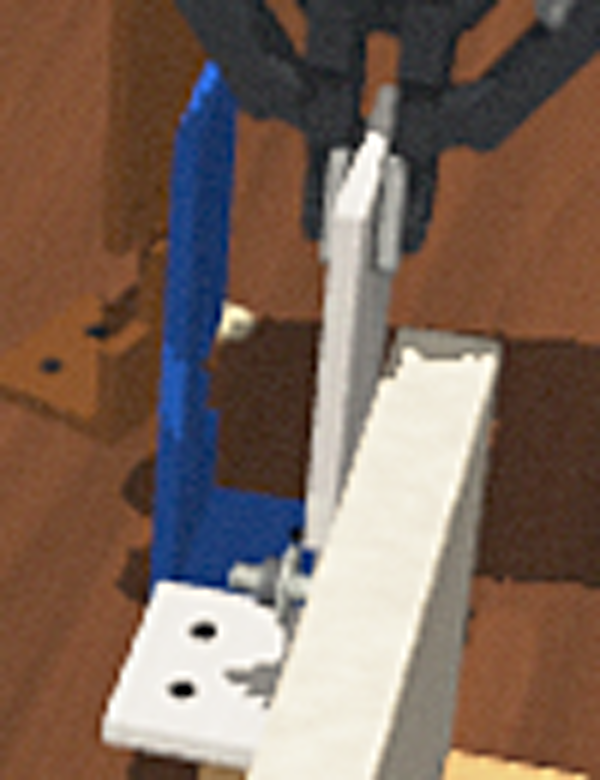

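View pics/t5d.png

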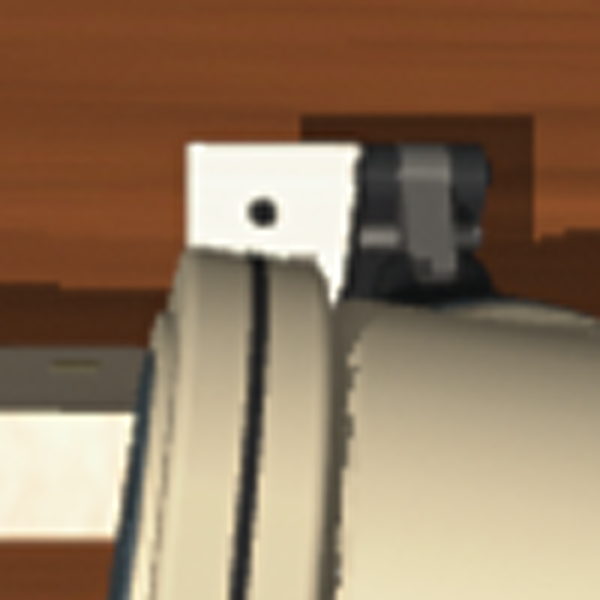

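Request:
servo_tool([
  [[0,0.003,0],[0,0,0]],
  [[-0.0001,0.006,0],[0,0,0]],
  [[-0.0001,0.0085,0],[0,0,0]],
  [[-0.0001,0.009,0],[0,0,0]],
  [[-0.0001,0.009,0],[0,0,0]],
])

```text
clock: 8.12
tcp_pos: [467.6, -33.2, 261.3]
tcp_rot: [-0.006, 0.706, 0.007, 0.708]
contact_force: [-0.4, 0.1, -4.0]
finger_gap: 7.0
```

Request:
servo_tool([
  [[0,0,-0.003],[0,0,0]],
  [[0,0,-0.006],[0,0,0]],
  [[0,0,-0.008],[0,0,0]],
  [[0,0,-0.009],[0,0,0]],
  [[0,0,-0.009],[0,0,0]],
])

```text
clock: 8.53
tcp_pos: [467.4, -33.3, 251.8]
tcp_rot: [-0.006, 0.707, 0.006, 0.708]
contact_force: [-0.4, 0.1, -3.9]
finger_gap: 7.3
```

Request:
servo_tool([
  [[0,0,-0.0005],[0,0,0]],
  [[0,0,-0.001],[0,0,0]],
  [[0,0,-0.001],[0,0,0]],
])

```text
clock: 8.78
tcp_pos: [467.4, -33.3, 250.8]
tcp_rot: [-0.006, 0.707, 0.006, 0.708]
contact_force: [0.2, -0.3, -3.9]
finger_gap: 7.4
```

Request:
servo_tool([
  [[0,0,-0.0005],[0,0,0]],
  [[0,0,-0.001],[0,0,0]],
  [[0,0,-0.001],[0,0,0]],
])

```text
clock: 9.03
tcp_pos: [467.3, -33.3, 249.7]
tcp_rot: [-0.006, 0.707, 0.006, 0.708]
contact_force: [-0.4, 0.6, -4.1]
finger_gap: 6.9
```

Request:
servo_tool([
  [[0,0,-0.0005],[0,0,0]],
  [[0,0,-0.001],[0,0,0]],
  [[0,0,-0.001],[0,0,0]],
])

```text
clock: 9.28
tcp_pos: [467.3, -33.3, 248.6]
tcp_rot: [-0.006, 0.707, 0.006, 0.708]
contact_force: [-0.2, 0.2, -4.2]
finger_gap: 7.3
```

Request:
servo_tool([
  [[0,0,-0.0005],[0,0,0]],
  [[0,0,-0.001],[0,0,0]],
  [[0,0,-0.001],[0,0,0]],
])

```text
clock: 9.53
tcp_pos: [467.2, -33.3, 247.5]
tcp_rot: [-0.006, 0.707, 0.006, 0.707]
contact_force: [0.3, -0.3, -4.3]
finger_gap: 7.3
```

Request:
servo_tool([
  [[0,0,-0.0005],[0,0,0]],
  [[0,0,-0.001],[0,0,0]],
  [[0,0,-0.001],[0,0,0]],
])

```text
clock: 9.78
tcp_pos: [467.5, -33.3, 247.1]
tcp_rot: [-0.006, 0.706, 0.006, 0.708]
contact_force: [-1.4, 0.2, 4.0]
finger_gap: 7.1
```

Request:
servo_tool([
  [[0,0,0.0011],[0,0,0]],
  [[0,0,0.0011],[0,0,0]],
  [[0,0,0.0011],[0,0,0]],
])

```text
clock: 10.03
tcp_pos: [467.4, -33.3, 248.0]
tcp_rot: [-0.006, 0.707, 0.006, 0.708]
contact_force: [0.5, 0.2, -3.6]
finger_gap: 7.5
```

Request:
servo_tool([
  [[0,0.002,0],[0,0,0]],
  [[0,0.004,0],[0,0,0]],
  [[-0.0001,0.006,0],[0,0,0]],
  [[-0.0001,0.006,0],[0,0,0]],
])

```text
clock: 10.37
tcp_pos: [467.2, -26.9, 247.8]
tcp_rot: [-0.006, 0.707, 0.007, 0.708]
contact_force: [-0.4, 0.5, -4.0]
finger_gap: 7.3
```

Request:
servo_tool([
  [[0,0.0015,0.0003],[0,0,0]],
  [[0,0.003,0.0003],[0,0,0]],
  [[0,0.004,0.0003],[0,0,0]],
  [[0,0.004,0.0003],[0,0,0]],
])

```text
clock: 10.7
tcp_pos: [467.2, -22.7, 248.1]
tcp_rot: [-0.006, 0.707, 0.007, 0.708]
contact_force: [-0.5, 0.5, -4.2]
finger_gap: 7.4
```

Request:
servo_tool([
  [[0,0.0015,0],[0,0,0]],
  [[0,0.003,0],[0,0,0]],
  [[0,0.004,0],[0,0,0]],
  [[0,0.004,0],[0,0,0]],
])

```text
clock: 11.03
tcp_pos: [467.1, -18.5, 248.1]
tcp_rot: [-0.007, 0.707, 0.007, 0.708]
contact_force: [-0.4, 0.8, -3.4]
finger_gap: 7.2
```

Request:
servo_tool([
  [[0,0.0015,0],[0,0,0]],
  [[0,0.003,0],[0,0,0]],
  [[0,0.003,0],[0,0,0]],
])

```text
clock: 11.28
tcp_pos: [467.2, -15.3, 248.1]
tcp_rot: [-0.006, 0.707, 0.007, 0.708]
contact_force: [-0.4, 0.6, -4.2]
finger_gap: 7.2
```

Request:
servo_tool([
  [[0,0.001,0],[0,0,0]],
  [[0,0.002,0],[0,0,0]],
  [[0,0.002,0],[0,0,0]],
])

```text
clock: 11.53
tcp_pos: [467.1, -13.1, 248.1]
tcp_rot: [-0.007, 0.707, 0.007, 0.708]
contact_force: [0.6, 0.6, -4.8]
finger_gap: 7.2
```

Request:
servo_tool([
  [[0,0.001,0],[0,0,0]],
  [[0,0.0015,0],[0,0,0]],
  [[0,0.0015,0],[0,0,0]],
])

```text
clock: 11.78
tcp_pos: [467.1, -11.5, 248.1]
tcp_rot: [-0.007, 0.707, 0.007, 0.708]
contact_force: [0.0, -0.7, -3.6]
finger_gap: 7.1
```

Request:
servo_tool([
  [[0,0.0005,0],[0,0,0]],
  [[0,0.001,0],[0,0,0]],
  [[0,0.001,0],[0,0,0]],
])

```text
clock: 12.03
tcp_pos: [467.1, -10.5, 248.1]
tcp_rot: [-0.007, 0.707, 0.007, 0.708]
contact_force: [0.2, -0.0, -4.4]
finger_gap: 7.2
```

Request:
servo_tool([
  [[0,0.0005,0],[0,0,0]],
  [[0,0.001,0],[0,0,0]],
  [[0,0.001,0],[0,0,0]],
])

```text
clock: 12.28
tcp_pos: [467.1, -9.4, 248.1]
tcp_rot: [-0.007, 0.707, 0.007, 0.707]
contact_force: [0.2, -0.4, -5.1]
finger_gap: 7.3
```

Request:
servo_tool([
  [[0,0.0005,0],[0,0,0]],
  [[0,0.001,0],[0,0,0]],
  [[0,0.001,0],[0,0,0]],
])

```text
clock: 12.53
tcp_pos: [467.1, -8.6, 248.1]
tcp_rot: [-0.007, 0.707, 0.007, 0.708]
contact_force: [-0.3, -1.4, -4.2]
finger_gap: 7.3
```

Request:
servo_tool([
  [[0,0.0005,0],[0,0,0]],
  [[0,0.001,0],[0,0,0]],
  [[0,0.001,0],[0,0,0]],
])

```text
clock: 12.78
tcp_pos: [467.1, -7.9, 248.1]
tcp_rot: [-0.007, 0.707, 0.007, 0.707]
contact_force: [-0.4, -4.3, -5.0]
finger_gap: 7.1
```

Request:
servo_tool([
  [[0,-0.001,0],[0,0,0]],
  [[0,-0.002,0],[0,0,0]],
  [[0,-0.002,0],[0,0,0]],
])

```text
clock: 13.03
tcp_pos: [467.1, -9.8, 248.1]
tcp_rot: [-0.007, 0.707, 0.007, 0.708]
contact_force: [-0.6, 0.6, -3.7]
finger_gap: 7.5
```

```bash
python3 - <<'E'
from h import *
s=cap("side","s6");crop(s["frame"],315,170,415,300,6,"s6d"); t=cap("top","t6"); crop(t["frame"],280,270,400,370,6,"t6d")
o=robot.get_obs(); print(o["tcp_pos"].round(1),o["contact_force"])
xh=np.array([.9999,.0175,0]);yh=np.array([-.0175,.9999,0]);O=np.array([467.1,o["tcp_pos"][1]+1.1,70])
for p in [(59,36,8),(59,-36,8),(4,36,195),(-4,36,195),(4,36,85)]:
    X=O+p[0]*xh+p[1]*yh+np.array([0,0,p[2]]); print(p,X.round(1),"top",proj(t,X).round(1),"side",((proj(s,X)-[315,170]+.5)*6).round(0))
E
```

```text
[467.1  -9.7 248.1] [-0.73036747 -0.66870759 -3.88524761]
(59, 36, 8) [525.5  28.4  78. ] top [[313.3 294.1]] side [[201. 705.]]
(59, -36, 8) [526.7 -43.6  78. ] top [[354.3 294.3]] side [[258. 557.]]
(4, 36, 195) [470.5  27.4 265. ] top [[311.7 337.8]] side [[426. 207.]]
(-4, 36, 195) [462.5  27.3 265. ] top [[311.7 343.9]] side [[457. 212.]]
(4, 36, 85) [470.5  27.4 155. ] top [[312.6 330. ]] side [[400. 536.]]
```

View pics/s6d.png

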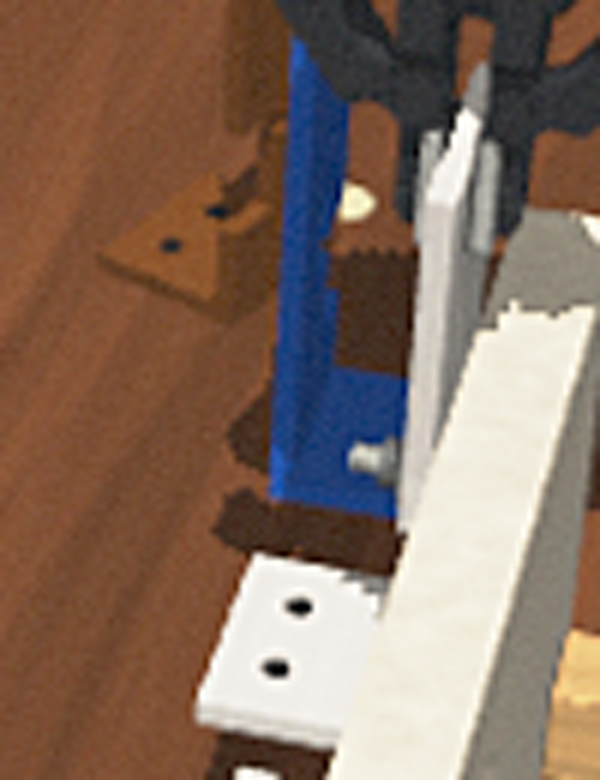

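View pics/t6d.png

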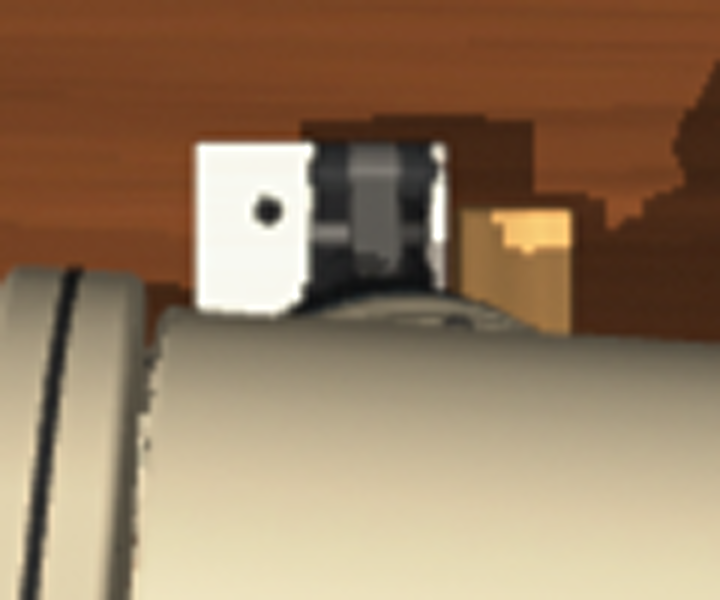

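Request:
servo_tool([
  [[0,0,-0.001],[0,0,0]],
  [[0,0,-0.002],[0,0,0]],
  [[0,0,-0.002],[0,0,0]],
])

```text
clock: 13.38
tcp_pos: [467.0, -9.7, 245.9]
tcp_rot: [-0.007, 0.707, 0.007, 0.707]
contact_force: [-0.5, 0.2, -3.8]
finger_gap: 6.8
```

Request:
servo_tool([
  [[0,0,-0.001],[0,0,0]],
  [[0,0,-0.002],[0,0,0]],
  [[0,0,-0.002],[0,0,0]],
])

```text
clock: 13.63
tcp_pos: [466.9, -9.6, 243.6]
tcp_rot: [-0.007, 0.707, 0.007, 0.707]
contact_force: [-0.4, 0.1, -3.1]
finger_gap: 7.3
```

Request:
servo_tool([
  [[0.0002,-0.0002,-0.002],[0,0,0]],
  [[0.0004,-0.0002,-0.004],[0,0,0]],
  [[0.0005,-0.0002,-0.006],[0,0,0]],
  [[0.0005,-0.0002,-0.006],[0,0,0]],
])

```text
clock: 13.97
tcp_pos: [467.1, -9.8, 237.1]
tcp_rot: [-0.007, 0.707, 0.007, 0.707]
contact_force: [-0.2, 0.1, -3.1]
finger_gap: 7.2
```

Request:
servo_tool([
  [[0,0,-0.002],[0,0,0]],
  [[0,0,-0.004],[0,0,0]],
  [[0.0001,0,-0.006],[0,0,0]],
  [[0.0001,0,-0.006],[0,0,0]],
])

```text
clock: 14.3
tcp_pos: [466.9, -9.8, 230.6]
tcp_rot: [-0.007, 0.708, 0.007, 0.707]
contact_force: [-0.1, -0.2, -3.4]
finger_gap: 6.8
```

Request:
servo_tool([
  [[0.0001,0,-0.001],[0,0,0]],
  [[0.0002,0,-0.002],[0,0,0]],
  [[0.0002,0,-0.002],[0,0,0]],
])

```text
clock: 14.55
tcp_pos: [467.0, -9.8, 228.5]
tcp_rot: [-0.007, 0.708, 0.007, 0.707]
contact_force: [-0.0, 0.2, -4.0]
finger_gap: 7.5
```

Request:
servo_tool([
  [[0,0,-0.0005],[0,0,0]],
  [[0.0001,0,-0.001],[0,0,0]],
  [[0.0001,0,-0.001],[0,0,0]],
])

```text
clock: 14.8
tcp_pos: [467.2, -9.8, 227.6]
tcp_rot: [-0.007, 0.708, 0.007, 0.707]
contact_force: [-0.7, 0.7, -2.5]
finger_gap: 7.2
```

Request:
servo_tool([
  [[0,0,-0.0004],[0,0,0]],
  [[0,0,-0.0006],[0,0,0]],
  [[0,0,-0.0006],[0,0,0]],
])

```text
clock: 15.05
tcp_pos: [467.3, -9.8, 227.4]
tcp_rot: [-0.007, 0.707, 0.007, 0.707]
contact_force: [-1.5, 0.6, 2.5]
finger_gap: 7.2
```

Request:
servo_tool([
  [[0,0,0],[0,0,0]],
  [[0,0,0],[0,0,0]],
  [[0,0,0],[0,0,0]],
  [[0,0,0],[0,0,0]],
  [[0,0,0],[0,0,0]],
  [[0,0,0],[0,0,0]],
], claw=0.03)

```text
clock: 15.55
tcp_pos: [467.4, -9.8, 227.3]
tcp_rot: [-0.007, 0.707, 0.007, 0.707]
contact_force: [-0.4, 0.1, -0.4]
finger_gap: 30.0
```

```bash
python3 - <<'E'
from h import *
s=cap("side","s7");crop(s["frame"],315,170,415,300,6,"s7d")
o=robot.get_obs(); print(o["tcp_pos"].round(1),o["contact_force"],o["finger_gap"])
E
```

```text
[467.3  -9.8 227.3] [-0.56331115  0.02201479 -0.35632075] 29.96155305424352
```

View pics/s7d.png

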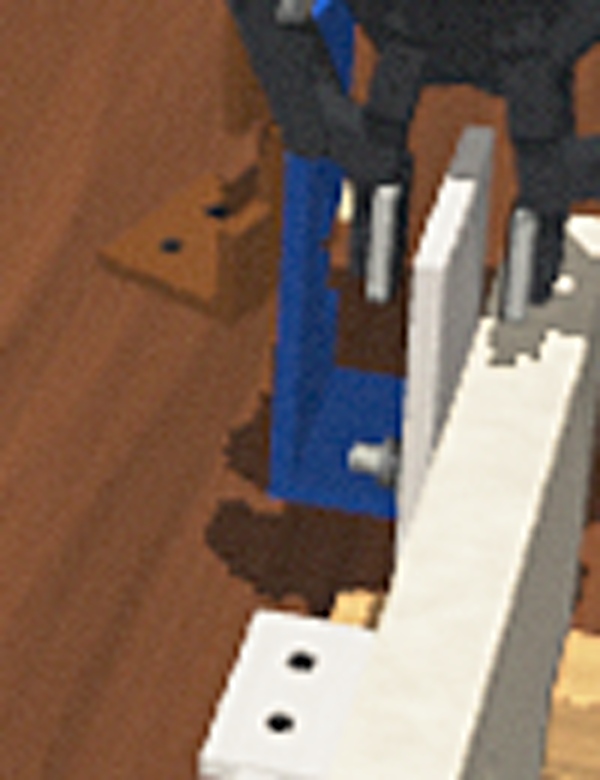

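Request:
servo_tool([
  [[0,0,0.01],[0,0,0]],
  [[0,0,0.03],[0,0,0]],
  [[0,0,0.06],[0,0,0]],
  [[0,0,0.1],[0,0,0]],
  [[0,0,0.14],[0,0,0]],
  [[-0.05,-0.05,0.15],[0,0,0]],
  [[-0.06,-0.15,0.15],[0,0,0]],
  [[-0.06,-0.25,0.15],[0,0,0]],
  [[-0.06,-0.25,0.15],[0,0,0]],
  [[-0.06,-0.25,0.15],[0,0,0]],
  [[-0.06,-0.25,0.15],[0,0,0]],
  [[-0.06,-0.25,0.15],[0,0,0]],
  [[-0.06,-0.25,0.15],[0,0,0]],
])

```text
clock: 16.68
tcp_pos: [406.8, -262.9, 378.1]
tcp_rot: [-0.006, 0.707, 0.005, 0.707]
contact_force: [0.0, 0.9, 0.1]
finger_gap: 29.8
```

```bash
python3 - <<'E'
from h import *
s=cap("side","s8");crop(s["frame"],295,170,435,310,5.5,"s8d"); t=cap("top","t8"); crop(t["frame"],80,260,400,380,2.5,"t8d")
crop(t["frame"],280,270,380,360,7,"t8e")
o=robot.get_obs(); print(o["clock"],o["tcp_pos"].round(1),o["contact_force"].round(1))
a=cv2.imread("pics/top0.png");d=cv2.absdiff(a,t["frame"]).max(2)
print([int((d[y0:y1,x0:x1]>40).sum()) for (x0,y0,x1,y1) in [(205,175,265,235),(140,180,190,225),(335,135,365,220)]])
E
```

```text
16.7833 [ 407.1 -259.9  377.6] [ 0.3 -0.   0.2]
[0, 0, 0]
```

View pics/s8d.png

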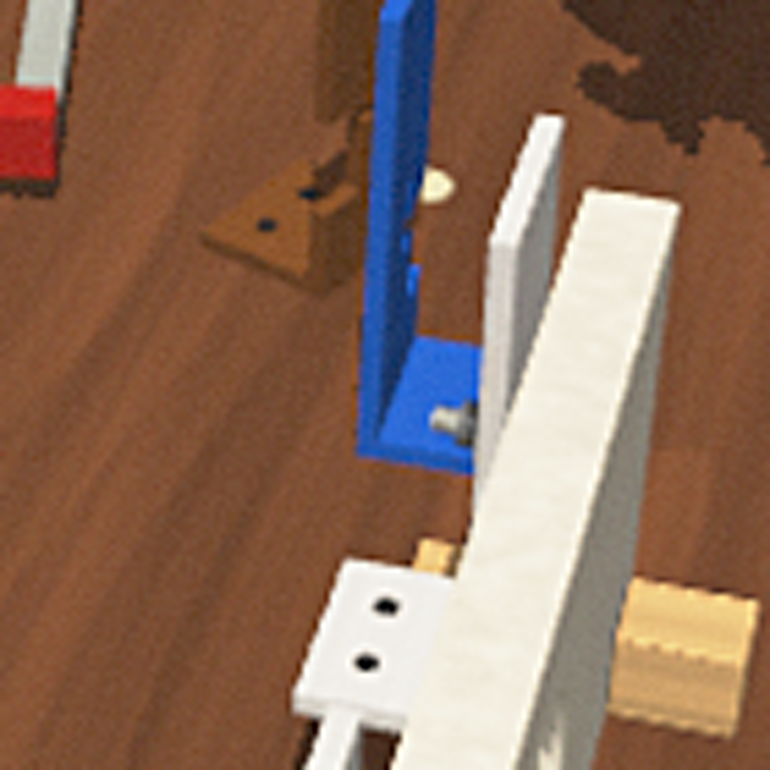

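View pics/t8e.png

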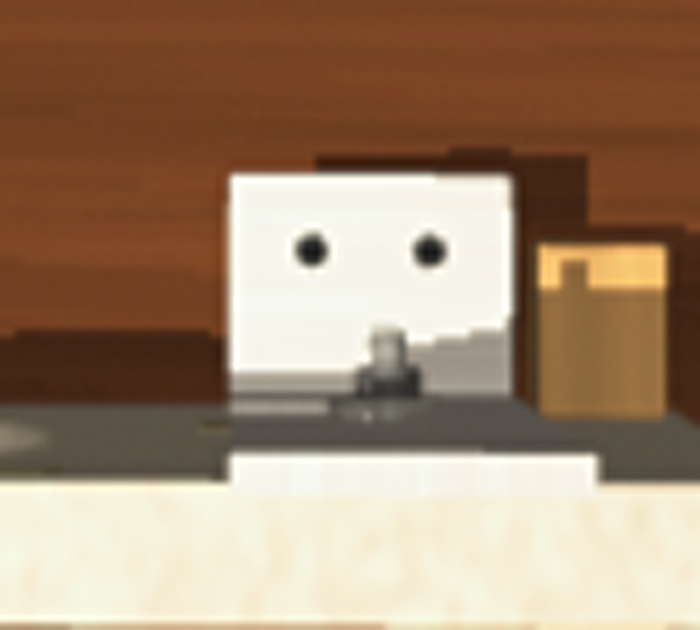

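View pics/t8.png

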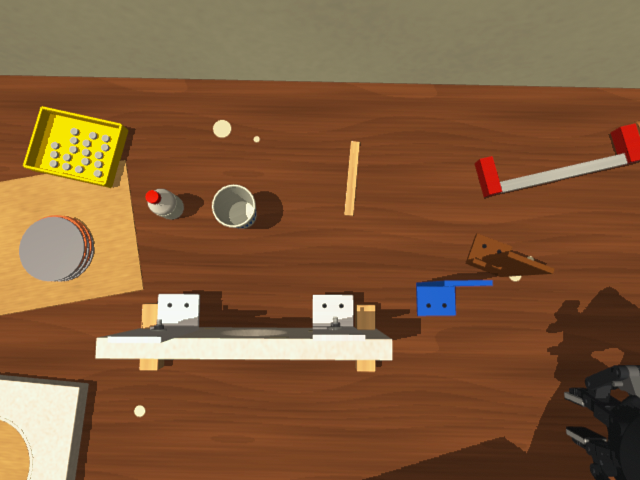

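```bash
python3 - <<'E'
from h import *
t=saved("top","t8")
f=lambda x,y,z:onz(t,(280+x/7-.5,270+y/7-.5),z).round(1)
print("foot",f(229,175,57),f(513,175,57)); print("top",f(229,455,244.5),f(598,455,244.5)); print("stud",f(388,328,151))
t2=cap("top","t9"); print(cv2.absdiff(t2["frame"],t["frame"])[280:370,290:370].max(), robot.get_obs()["contact_force"].round(1))
E
```

```text
foot [524.4  30.4  57. ] [526.  -42.6  57. ]
top [472.7  27.1 244.5] [474.2 -45.1 244.5]
stud [492.2  -7.3 151. ]
4 [ 0.4 -0.8  0.6]
```

```bash
python3 -c "
from station import robot
print(robot.close_job(), robot.get_obs()['clock'])"
```

```text
the job is handed in; nothing more can be done
the job is handed in; nothing more can be done
```

The aluminium bracket is hanging on the free stud, between the panel and the washer, and the job was handed in at about 17 s on the robot's clock.

**How it went:**
- **Finding the gap:** I gripped the plate at its top, turned it to match the panel and touched the panel face with about 3 N to set the gap.
- **Finding the stud:** I lowered the upper jaw onto it (8 N), then raised 1 mm and slid sideways to the slot's end wall (about 4 N) before backing off 1 mm. By touch the stud axis is at about z 150 and y -7.
- **Seating:** I lowered the bracket until it took its weight, 19.8 mm below the first touch against 20 mm nominal. Then I released it and moved clear.

**Last checks:**
- **Contact and rest:** The wrist force reads about zero, and the bracket looks the same in two later pictures.
- **Plumb:** The tilt across the bracket's width measures about 0.6°, which is within camera error. I did not measure how far it leans towards or away from the panel.
- **Bystanders:** The top picture shows no change at the cup, the hardener bottle or the stir stick.

**What disagreed:** The cameras put the stud about 3 mm higher than touch did. The two views also differed by 2–5 mm on the bracket's position. I went by touch in both cases.

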